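# File a core-section tag under its sprung clip

## Task

The loose blue tag belongs on the pile of its own colour: lay it on top of the blue tag on the sloping stand and tuck it up under the sprung clip arm there, until it bears on the stop, squarely on the tag below; push it firmly home but do not ram it. Leave the tag below and the green tag where they are, and do not disturb the other things on the table.

Things in the scene. Friction and masses are not known exactly. Their poses are not given: they have to be found in the camera images.
- tag_new: the loose blue section tag to be filed, lying flat on the table at the start: a rigid plate 110 mm (its x) by 50 mm (its y) by 6 mm thick (z), 45 g give or take a third, with a white label patch. The two ends are equally good to go in first. Origin: centre of the underside
- tag_blue: the blue tag that already lies under one of the two clips, pushed up against that bay's stop, its label up: same plate, 110 (x, up the slope) by 50 by 6 mm. Origin: centre of the underside, so its upper face is at z = 6 mm in its frame. It may be in either bay
- tag_green: the green tag that already lies under the other clip in the same way; same plate, same frame. Leave it alone
- stand: fixed grey stand on the table with two orange boards side by side, both sloping 30 degrees up away from the robot's side; about 190 mm deep, 290 mm wide, 160 mm high at the clips. Origin: on the table under its middle; x: the horizontal direction in which the boards rise; the bays lie at y = +75 and -75 mm
- bay_l: the left (+y) orange board, 205 mm long, 130 mm wide, 8 mm thick, fixed. Origin: on its upper face, mid-width, at the foot of the stop's face; x points up the slope (30 degrees above level), y to the left, z square out of the board. The board runs from x = -150 to +55 mm. A tag pushed home has its upper end at x = 0 and its origin at x = -55 mm
- clip_l: steel sprung clip arm of the left (+y) bay, 34 mm wide, hinged across the board, its thumb tab 45 mm above the board. Origin: on the hinge, 30 mm beyond the stop's face, 10 mm above the board. It bends over the stop and presses on the pile 28 mm before the stop with about 4 N, a little more with a second tag. A tag slid up the pile lifts it, against roughly 5 to 8 N, and goes on to the stop
- lip_l (a point): free lower end of the left (+y) clip's lip, mid-width: the lip slopes up at about 22 degrees from the pressing line to this end, 62 mm before the stop, where its underside stands about 13 mm above the top of the first tag, so a tag's end can go in under it
- stop_l: the dark steel stop bar of the left (+y) bay, 70 mm wide, 16 mm high above the board, 6 mm thick, under the clip arm; its face towards the pile is at x = 0 of the bay. Origin: foot of that face
- bay_r: the right (-y) orange board, 205 mm long, 130 mm wide, 8 mm thick, fixed. Origin: on its upper face, mid-width, at the foot of the stop's face; x points up the slope (30 degrees above level), y to the left, z square out of the board. The board runs from x = -150 to +55 mm. A tag pushed home has its upper end at x = 0 and its origin at x = -55 mm
- clip_r: steel sprung clip arm of the right (-y) bay, 34 mm wide, hinged across the board, its thumb tab 45 mm above the board. Origin: on the hinge, 30 mm beyond the stop's face, 10 mm above the board. It bends over the stop and presses on the pile 28 mm before the stop with about 4 N, a little more with a second tag. A tag slid up the pile lifts it, against roughly 5 to 8 N, and goes on to the stop
- lip_r (a point): free lower end of the right (-y) clip's lip, mid-width: the lip slopes up at about 22 degrees from the pressing line to this end, 62 mm before the stop, where its underside stands about 13 mm above the top of the first tag, so a tag's end can go in under it
- stop_r: the dark steel stop bar of the right (-y) bay, 70 mm wide, 16 mm high above the board, 6 mm thick, under the clip arm; its face towards the pile is at x = 0 of the bay. Origin: foot of that face
- tag_white: bystander: white loose tag of the same size as the others (110 x 50 x 6 mm), lying flat; origin: centre of its underside. Leave it alone
- mug: bystander: white mug, 80 mm across, 92 mm high; origin: centre of its underside
- jar: bystander: amber jar, 64 mm across, 85 mm high; origin: centre of its underside
- tape: bystander: red ring of tape, 90 mm across, 20 mm high, lying flat; origin: centre of its underside
- spatula: bystander: sampling spatula, about 280 mm long, lying flat
- lens_case: bystander: black lens case, 70 x 50 x 22 mm; origin: centre of its underside
Not all that is in view belongs to the job. Leave any brown or pink look-alike of the tag_new alone.

How it is judged (in metres and radians):
On the way, in this order (a step that is already met when the one before it is completed fails the run):
1. the loose blue tag has its upper end under a clip arm, which presses on it (((x of tag_new in the frame of bay_l between -0.085 and -0.052 m and y of tag_new in the frame of bay_l between -0.015 and 0.015 m and contact force between tag_new and clip_l above 1 N) or (x of tag_new in the frame of bay_r between -0.085 and -0.052 m and y of tag_new in the frame of bay_r between -0.015 and 0.015 m and contact force between tag_new and clip_r above 1 N))).
2. it bears on the stop with more than 1.5 N ((contact force between tag_new and stop_l above 1.5 N or contact force between tag_new and stop_r above 1.5 N)).
At the end, for the whole second after the job is handed in: New blue tag released, at rest, flat on the other blue tag: end within 3 mm of the stop, within 7 mm sideways of the bay's middle and 5 mm along and 7 mm across of the tag below, square within 5 degrees, clip pressing over 1 N; both earlier tags within 4 mm of where they were (((x of tag_new in the frame of bay_l between -0.058 and -0.052 m and y of tag_new in the frame of bay_l between -0.007 and 0.007 m and contact force between tag_new and clip_l above 1 N) or (x of tag_new in the frame of bay_r between -0.058 and -0.052 m and y of tag_new in the frame of bay_r between -0.007 and 0.007 m and contact force between tag_new and clip_r above 1 N)) and z of tag_new in the frame of tag_blue between 0.0045 and 0.008 m and x of tag_new in the frame of tag_blue between -0.005 and 0.005 m and y of tag_new in the frame of tag_blue between -0.007 and 0.007 m and angle between the x axis of tag_new and the x axis of tag_blue, either way round below 0.09 rad and angle between the z axis of tag_new and the z axis of tag_blue, either way round below 0.06 rad and distance of each of tag_blue, tag_green from where it was at the start of the episode below 0.004 m and linear speed of tag_new below 0.01 m/s and contact force between tag_new and the fingers below 0.05 N); the robot touches nothing.
It fails at once if the tag is rammed against the stop with more than 40 N (contact force between tag_new and stop_l above 40 N or contact force between tag_new and stop_r above 40 N).
It fails at once if the green tag is shifted by more than 6 mm (distance of tag_green from where it was at the start of the episode above 0.006 m).
It fails at once if another thing on the table is shifted by more than 25 mm (distance of any of tag_white, mug, jar, tape, spatula, lens_case from where it was at the start of the episode above 0.025 m).
It also fails if it takes over 58 s, if anything falls off the work surface, if the arm or the gripper's body presses on something with over 40 N, if the wrist force passes 120 N, or if a joint passes its speed limit or range.

## Robot

A 6-joint arm with a two-finger parallel gripper is mounted at the origin on the work surface. World frame = base frame: x ahead of the robot, y to its left, z up, the work surface at z = 0. Lengths are in mm, angles in rad, forces in N, time in s.
With the tool pointing down it reaches from about 375 to 975 mm from the base axis. Payload 3.8 kg.
Tool frame: the origin (TCP) lies at the centre of the arm's flange, where the gripper is bolted on; the fingertips stand bot.tip_reach ahead of it and the grasp point (between the pads) lies 155 mm ahead of it (bot.tip_reach is the distance from the TCP to the fingertips, in mm); z points along the fingers, y is the direction in which the jaws open and shut (so a half turn about z gives the same grasp; the last joint's range is limited). The gripper opens to 85 mm and grips with 20 to 120 N. Pads are 22 mm wide; open, the fingers measure 114 mm over their backs; the gripper's body (76 mm by 85 mm) begins 54 mm behind the grasp point. The pads swing forward as they close: fully open they stand 13 mm farther back than shut.
Start: joints at [-1.238, 0.264, 1.604, -0, 1.274, -0.037], TCP at [243.959, -629.368, 404.68] pointing down, gripper open.
Joint ranges: [-2.63, 2.63], [-0.94, 2.18], [0.31, 2.57], [-1.31, 4.45], [0, 2.66], [-2.55, 2.55]. Speed limits (rad/s): [2.57, 2.57, 3.14, 3.14, 3.14, 3.14].

## Interface

Orientations are given as a unit quaternion [w, x, y, z].
In Python, from plant import bot gives the robot as it stands. The module is installed in compiled form; this text tells all that it offers. Calls block until the motion is done:
- bot.move_to(position, orientation): joint-space move of the TCP to a pose.
- bot.movel(position, orientation=None, velocity=150): straight line of the TCP; orientation=None keeps the orientation; velocity is the mean speed in mm/s.
- bot.move_j(angles): joint-space move.
- bot.move_gripper(opening, force=None): finger opening in mm; force is the grip in N (None keeps the last); returns when the fingers have stopped.
- bot.dwell(seconds).
- bot.inverse_kinematics(position, orientation): joint angles nearest the present ones, or None.
- bot.camera(name): name is "scene" or "top"; returns the picture (400x640x3 uint8, red, green, blue); there is no depth.
- bot.camera_params(name): a dict with "mtx" (3x3 intrinsics, pixels), "k1" (the pictures are not rectified: a ray, as slopes to the right and down, at radius r is drawn at 1 + k1 r^2 times it, then the intrinsics apply), "T" (4x4, takes a point from camera to world coordinates). Camera axes: x right, y down, z forward; pixel columns grow to the right and rows downward; lengths in mm; the calibration is good to about 2 mm. A picture is of the moment at which its call begins. camera_params takes no time and is no camera call.
A pose or a line that the arm cannot do raises bot.PlanningError and nothing moves.
- bot.sign_off(): hands the job in, once; it reports no verdict.
Readings, each from a call of its own:
- bot.current_t(): time.
- bot.current_joint_pos(): joint angles.
- bot.current_joint_vel(): joint speeds.
- bot.current_effort(): joint torques, N m.
- bot.current_eef_pos(): TCP position.
- bot.current_tool_rot(): TCP orientation.
- bot.current_wrist_force(): force on the tool from outside, world axes, zero at the start.
- bot.current_wrist_torque(): the same for the moment, N m.
- bot.current_opening(): finger opening in mm.
Only numpy, scipy, OpenCV 4.12 (cv2) and the standard library are available. Lean on these libraries where they do the work, as an engineer would, in place of code of your own. Each camera call takes 0.05 s, during which the arm holds its last target. There are 200 camera calls.

## Working session

There is one attempt and no reset: what is moved stays moved. The work goes in short steps, each a Python script; the robot and the scene stay as the last script left them, time stands still between calls to the robot, and variables do not carry over. Pictures are saved under pics/ and viewed, about 8 in all and at most 12, crops included, and the job is handed in when it is done.

```bash
mkdir -p pics; ls; python3 - <<'E'
from plant import bot
import cv2,numpy as np
for n in ("scene","top"):
    im=bot.camera(n); cv2.imwrite(f"pics/{n}0.png",im[:,:,::-1])
    p=bot.camera_params(n); print(n,np.round(p["mtx"],1).tolist(),p["k1"],np.round(p["T"],3).tolist())
print(bot.tip_reach,bot.current_t(),bot.current_tool_rot(),bot.current_opening())
E
```

```text
pics
scene [[473.1, 0.0, 315.9], [0.0, 473.1, 206.0], [0.0, 0.0, 1.0]] -0.03849672156201806 [[-0.658, 0.572, -0.489, 1309.279], [0.753, 0.488, -0.442, 678.159], [-0.014, -0.659, -0.752, 1318.372], [0.0, 0.0, 0.0, 1.0]]
top [[363.5, 0.0, 321.1], [0.0, 363.5, 197.3], [0.0, 0.0, 1.0]] -0.030088629138734547 [[0.004, -0.995, 0.098, 430.381], [-1.0, -0.002, 0.021, -19.819], [-0.021, -0.098, -0.995, 1170.842], [0.0, 0.0, 0.0, 1.0]]
173.4 0.1 [-1.03087414e-03  9.82955524e-01  1.83840553e-01 -1.58967724e-04] 85.64606035745723
```

View pics/scene0.png

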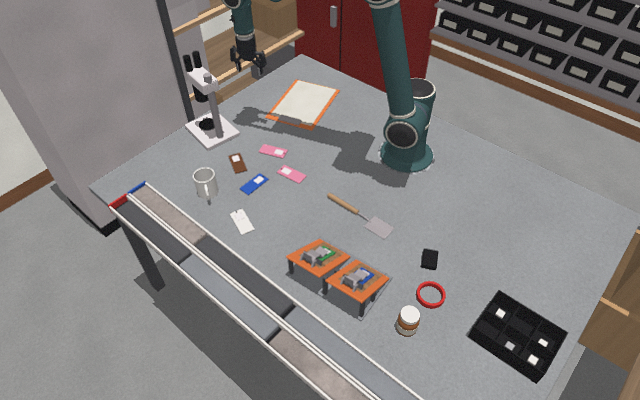

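View pics/top0.png

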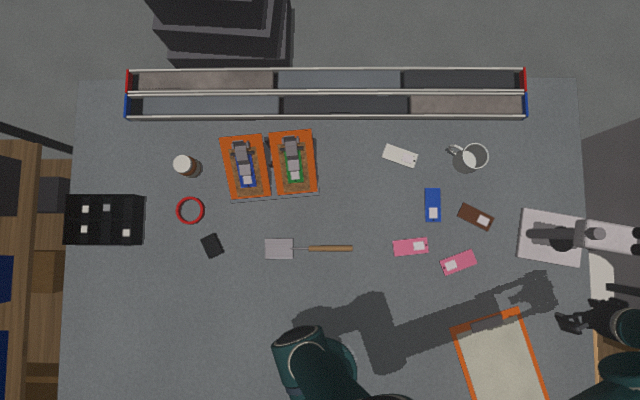

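The blue pile is in the left bay, at about (245,168) in the top view. The loose blue tag is at about (433,205), with its long side roughly along world x. Next I'll measure the tag and the board corners in both views.

```bash
cat > h.py <<'E'
from plant import bot
import cv2,numpy as np
from scipy.spatial.transform import Rotation as R
from scipy.optimize import least_squares
P={n:bot.camera_params(n) for n in ("scene","top")}
def ray(n,uv):
    p=P[n];K=p["mtx"];uv=np.atleast_2d(uv).astype(float)
    d=(uv-[K[0,2],K[1,2]])/[K[0,0],K[1,1]];s=d.copy()
    for _ in range(10): s=d/(1+p["k1"]*(s**2).sum(1,keepdims=True))
    v=np.c_[s,np.ones(len(s))]@p["T"][:3,:3].T
    return p["T"][:3,3],v/np.linalg.norm(v,axis=1,keepdims=True)
def onz(n,uv,z):
    o,v=ray(n,uv);return o+v*((z-o[2])/v[:,2:])
def onplane(n,uv,p0,nn):
    o,v=ray(n,uv);return o+v*(((p0-o)@nn)/(v@nn))[:,None]
def proj(n,X):
    p=P[n];K=p["mtx"];c=(np.atleast_2d(X)-p["T"][:3,3])@p["T"][:3,:3]
    s=c[:,:2]/c[:,2:];s=s*(1+p["k1"]*(s**2).sum(1,keepdims=True));return s*[K[0,0],K[1,1]]+[K[0,2],K[1,2]]
def mask(im,col):
    h=cv2.cvtColor(im,cv2.COLOR_RGB2HSV)
    lo,hi={"orange":((4,150,90),(18,255,255)),"blue":((105,130,50),(125,255,255)),"green":((45,120,40),(80,255,255))}[col]
    return cv2.inRange(h,lo,hi)
def blobs(m,amin=30):
    c,_=cv2.findContours(m,cv2.RETR_EXTERNAL,cv2.CHAIN_APPROX_NONE)
    return [x for x in c if cv2.contourArea(x)>amin]
E
python3 - <<'E'
from h import *
for n in P:
    im=bot.camera(n); bgr=im[:,:,::-1]
    for col in ("orange","blue"):
        for c in blobs(mask(im,col)):
            r=cv2.minAreaRect(c); 
            a=cv2.approxPolyDP(cv2.convexHull(c),2.5,True)[:,0]
            print(n,col,cv2.contourArea(c),np.round(r[0],1),np.round(r[1],1),round(r[2],1),a.tolist() if cv2.contourArea(c)>80 and col=="orange" else "")
            if col=="blue":
                b=cv2.boxPoints(r); print(np.round(onz(n,b,6),1).tolist(),np.round(onz(n,r[0],6),1))
    x,y=(205,120) if n=="top" else (280,230)
    cv2.imwrite(f"pics/{n}1.png",cv2.resize(np.ascontiguousarray(bgr[y:y+95,x:x+125]),None,fx=6,fy=6,interpolation=cv2.INTER_CUBIC))
E
python3 -c "
import cv2,numpy as np
a=cv2.imread('pics/top1.png');b=cv2.imread('pics/scene1.png')
cv2.imwrite('pics/both1.png',cv2.resize(np.vstack([a,b]),(526,600*1)[:2]) if 0 else cv2.resize(np.hstack([a,b]),(800,304)))"
```

```text
scene orange 38.0 [406.8 323.8] [20.6 11.1] 20.2 
scene orange 591.0 [356.6 279.3] [53.7 34.8] 30.7 [[325, 280], [355, 260], [388, 278], [362, 302]]
scene orange 506.5 [317.8 256.9] [54.1 33.4] 30.3 [[349, 256], [320, 276], [287, 257], [319, 239]]
scene orange 101.0 [321.7 112.1] [11.8 53.8] 47.4 [[338, 90], [312, 129], [298, 126]]
scene orange 64.0 [281.   98.5] [12.6 46.2] 24.8 
scene blue 34.0 [366.3 277.8] [ 5.  15.1] 48.0 
[[607.5, 226.2, 6.0], [552.8, 230.4, 6.0], [557.2, 247.3, 6.0], [611.6, 242.9, 6.0]] [[582.5 236.7   6. ]]
scene blue 41.5 [136.6 187.4] [ 3.1 19.4] 56.3 
[[869.0, -691.6, 6.0], [793.7, -692.0, 6.0], [797.6, -675.3, 6.0], [872.4, -675.1, 6.0]] [[ 833.5 -683.5    6. ]]
scene blue 234.0 [253.6 183.7] [10.2 28.2] 53.1 
[[576.7, -376.1, 6.0], [455.7, -376.0, 6.0], [472.0, -325.4, 6.0], [590.6, -327.1, 6.0]] [[ 524.7 -351.     6. ]]
top orange 765.0 [498.7 363.2] [98.3 73.6] 72.1 [[517, 306], [548, 399], [472, 399], [449, 328]]
top orange 2496.5 [244.6 166.1] [65.1 42.7] 81.0 [[260, 134], [270, 195], [231, 198], [219, 138]]
top orange 2520.5 [292.5 161.6] [63.  43.
[... 293 characters left out ...]
026.3, 6.0], [199.6, 1014.7, 6.0], [198.6, 1056.7, 6.0]] [[ 273.4 1041.4    6. ]]
top blue 472.0 [432.5 204.5] [33. 15.] 90.0 
[[576.4, -329.2, 6.0], [576.5, -377.4, 6.0], [470.4, -374.5, 6.0], [470.3, -326.7, 6.0]] [[ 523.2 -351.9    6. ]]
top blue 58.5 [251.6 170.4] [31.1  6.2] 88.2 
[[684.5, 245.4, 6.0], [685.1, 225.0, 6.0], [582.5, 219.3, 6.0], [581.9, 239.5, 6.0]] [[633.3 232.3   6. ]]
top blue 49.0 [126.  105.5] [23.  6.] 90.0 
[[896.7, 679.3, 6.0], [896.4, 658.3, 6.0], [816.0, 653.0, 6.0], [816.2, 673.8, 6.0]] [[856.2 666.1   6. ]]
top blue 48.0 [525. 104.] [24.  4.] 90.0 
[[898.0, -663.4, 6.0], [898.1, -676.8, 6.0], [816.0, -671.8, 6.0], [815.9, -658.6, 6.0]] [[ 856.8 -667.6    6. ]]
```

View pics/top1.png

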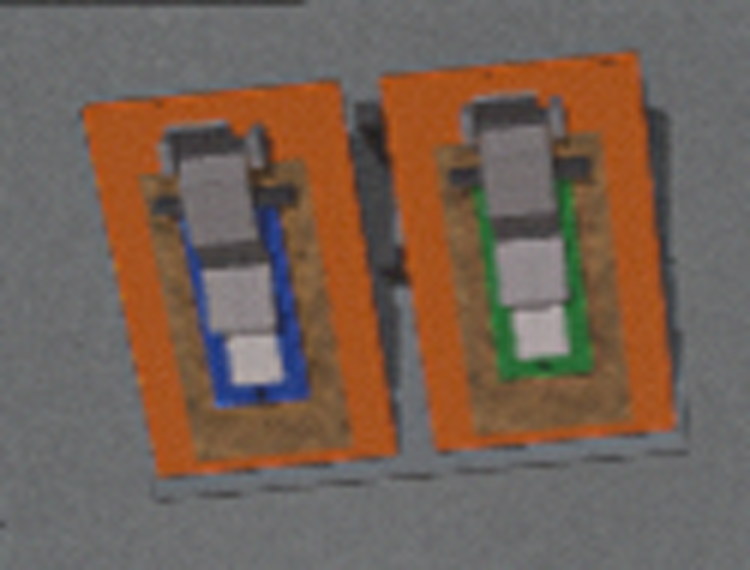

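View pics/scene1.png

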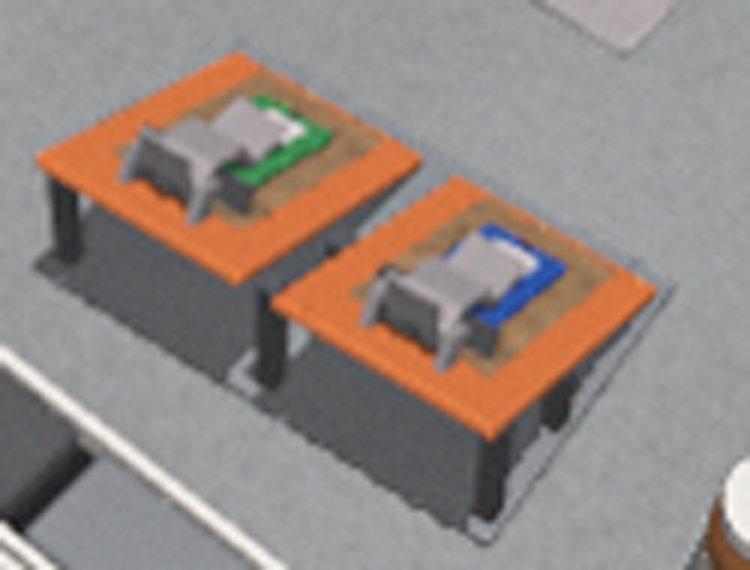

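The crops show all eight board corners clearly, blue pile in the left bay. I'll fit the stand pose (x, y, z, yaw) to them.

```bash
cat > fit.py <<'E'
from h import *
q=lambda a,o:(np.array(a)+.5)/6-.5+o
# order: upper+y, upper-y, lower-y, lower+y ; left then right bay
pt=q([[83,105],[340,82],[398,455],[157,478],[380,75],[638,52],[680,428],[437,452]],[205,120])
ps=q([[490,428],[273,296],[460,178],[656,288],[237,270],[38,154],[240,53],[420,158]],[280,230])
loc=np.array([[55,65,0],[55,-65,0],[-150,-65,0],[-150,65,0]],float)
def frame(p,bay):
    Rz=R.from_euler("z",p[3]); Rb=Rz*R.from_euler("y",-np.pi/6)
    return np.array([p[0],p[1],p[2]])+Rz.apply([0,75*bay,0]),Rb
def corners(p):
    return np.vstack([frame(p,b)[1].apply(loc)+frame(p,b)[0] for b in (1,-1)])
def res(p,which=("t","s")):
    X=corners(p);r=[]
    if "t" in which:r.append(proj("top",X)-pt)
    if "s" in which:r.append(proj("scene",X)-ps)
    return np.concatenate(r).ravel()
E
python3 - <<'E'
from fit import *
for w in ("t","s","ts"):
    s=least_squares(res,[640,150,110,0.05],args=(w,),x_scale=[10,10,10,.05]);print(w,np.round(s.x,3),"rms px",np.sqrt(np.mean(s.fun**2)))
print(np.round(s.fun.reshape(-1,2),1).tolist())
np.save("stand.npy",s.x)
o,Rb=frame(s.x,1); print("bay_l",o,Rb.as_euler("zyx"))
# blue tag in bay from top: outline lower corners in crop (217,405),(308,398); upper sides (183,220),(268,208)
T=q([[217,405],[308,398],[183,220],[270,208]],[205,120])
S=q([[567,268],[495,327],[487,226]],[280,230])
n=Rb.apply([0,0,1])
for nm,uv in(("top",T),("scene",S)):
    X=onplane(nm,uv,o+6*n,n); print(nm,np.round(Rb.inv().apply(X-o),1).tolist())
E
```

```text
t [6.80946e+02 1.67975e+02 8.82780e+01 9.50000e-02] rms px 0.19965422043779918
s [6.72403e+02 1.61891e+02 7.37300e+01 8.70000e-02] rms px 0.4305479994898293
ts [6.80577e+02 1.67947e+02 8.87110e+01 9.10000e-02] rms px 0.4174423373085263
[[-0.3, 0.0], [-0.0, -0.2], [0.1, 0.1], [0.2, -0.1], [-0.0, 0.3], [0.4, 0.2], [-0.4, 0.4], [-0.3, 0.1], [0.4, 0.3], [-0.4, -0.0], [-0.9, -0.6], [0.3, 0.2], [0.2, 1.0], [-0.7, -0.2], [-0.7, -0.5], [0.8, -0.1]]
bay_l [673.7309833  242.63370184  88.71088014] [ 0.10545096 -0.52119014  0.05265214]
top [[-109.3, 24.7, 6.0], [-109.9, -23.5, 6.0], [-7.2, 24.0, 6.0], [-5.1, -20.9, 6.0]]
scene [[-109.5, 25.1, 6.0], [-18.9, 26.2, 6.0], [-105.9, -23.4, 6.0]]
```

```bash
cat >> fit.py <<'E'
TAG=np.array([524.,-352.,0.]);TY=-0.02;GX=-33.
SP=np.load("stand.npy")
def quat(Rm): q=(Rm*R.from_euler("x",np.pi)).as_quat(); return [q[3],q[0],q[1],q[2]]   # tool x=frame x, z=-frame z
RT=R.from_euler("z",TY)
def tagtcp(d): return TAG+RT.apply([GX,0,d])
def baytcp(x,d,z,y=0,yaw=0):  # x of tag origin in bay, z of its underside
    o,Rb=frame(SP,1); return o+Rb.apply([x+GX,y,z+d])
def bayq(): return quat(frame(SP,1)[1])
W=lambda: np.array(bot.current_wrist_force())
E
python3 - <<'E'
from fit import *
for nm,p,q in (("pre",tagtcp(300),quat(RT)),("grasp",tagtcp(165),quat(RT)),("bay far",baytcp(-150,165,60),bayq()),("bay home",baytcp(-55,165,6),bayq())):
    k=bot.inverse_kinematics(p,q);print(nm,np.round(p,1),None if k is None else np.round(k,2))
bot.move_to(tagtcp(300),quat(RT)); bot.move_gripper(62,30)
bot.movel(tagtcp(192)); w0=W(); print("w0",w0,bot.current_opening(),bot.current_t())
d=192
while d>160:
    d-=1; bot.movel(tagtcp(d),velocity=30); f=W()-w0
    if f[2]>2: break
print("touch d",d,f,bot.current_eef_pos(),bot.current_t())
bot.movel(tagtcp(d+4),velocity=40)
cv2.imwrite("pics/g.png",cv2.resize(np.ascontiguousarray(bot.camera("top")[150:260,370:500,::-1]),None,fx=5,fy=5,interpolation=cv2.INTER_CUBIC))
E
```

```text
pre [ 491.  -351.3  300. ] [-0.66  0.22  1.86 -0.    1.06  0.93]
grasp [ 491.  -351.3  165. ] [-0.66  0.38  1.94 -0.    0.82  0.93]
bay far [403.9 217.9 192.1] None
bay home [512.7 227.9 192.8] [ 0.42  0.18  2.21 -0.57  0.31  2.42]
w0 [-0.20819991 -0.66882136  0.29597032] 62.036592544713244 2.875
touch d 167 [-1.07474742  2.45604418  5.78553396] [ 491.05035909 -351.38677102  167.87141505] 9.125
```

View pics/g.png

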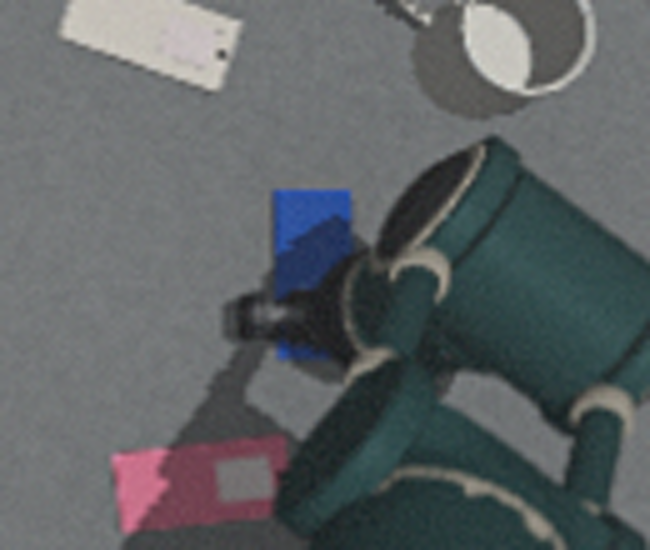

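The tag sits between the fingers. One bay pose was out of reach, so before gripping I'll scan the entry poses over tool tilt and half-turn.

```bash
python3 - <<'E'
from fit import *
o,Rb=frame(SP,1); d=171
def tcp(x,z,t,flip,gx):
    # t: tilt of tool about bay y (positive: body leans up-slope); pivot at grip, d above underside
    Rt=Rb*R.from_euler("y",np.radians(t))
    p=o+Rb.apply([x+gx,0,z])+Rt.apply([0,0,d])
    Rq=Rt*R.from_euler("x",np.pi)
    if flip: Rq=Rq*R.from_euler("z",np.pi)
    q=Rq.as_quat();return p,[q[3],*q[:3]]
for gx in (-33,-25):
  for fl in (0,1):
   for t in (0,5,10,15,20):
    out=[]
    for x,z in ((-55,6),(-75,6),(-95,7),(-110,7),(-120,8),(-125,8),(-125,40),(-125,80)):
        k=bot.inverse_kinematics(*tcp(x,z,t,fl,gx)); out.append("--" if k is None else f"{k[4]:.2f}/{k[5]:.2f}/{k[2]:.2f}")
    print(gx,fl,t,out)
# does the flipped table grasp work?
q=(RT*R.from_euler("x",np.pi)*R.from_euler("z",np.pi)).as_quat()
print(bot.inverse_kinematics(tagtcp(171),[q[3],*q[:3]]))
E
```

```text
-33 0 0 ['0.32/2.40/2.21', '0.30/2.48/2.25', '--', '--', '--', '--', '--', '0.39/2.46/2.37']
-33 0 5 ['0.41/2.17/2.15', '0.39/2.21/2.19', '0.37/2.26/2.23', '0.35/2.30/2.25', '0.34/2.33/2.27', '0.34/2.35/2.28', '0.40/2.30/2.30', '0.48/2.25/2.32']
-33 0 10 ['0.52/2.04/2.09', '0.49/2.06/2.13', '0.47/2.09/2.17', '0.45/2.12/2.20', '0.44/2.13/2.22', '0.43/2.14/2.23', '0.49/2.13/2.24', '0.57/2.11/2.26']
-33 0 15 ['0.62/1.95/2.03', '0.60/1.97/2.07', '0.57/1.99/2.11', '0.55/2.00/2.14', '0.54/2.01/2.16', '0.54/2.02/2.17', '0.59/2.02/2.19', '0.66/2.02/2.20']
-33 0 20 ['0.73/1.89/1.97', '0.70/1.90/2.01', '0.68/1.92/2.05', '0.66/1.93/2.08', '0.65/1.94/2.10', '0.64/1.94/2.11', '0.69/1.94/2.13', '0.76/1.95/2.14']
-33 1 0 ['0.32/-0.74/2.21', '0.30/-0.67/2.25', '0.28/-0.58/2.28', '0.27/-0.51/2.31', '0.26/-0.47/2.33', '0.26/-0.44/2.34', '0.32/-0.57/2.35', '0.39/-0.68/2.37']
-33 1 5 ['0.41/-0.97/2.15', '0.39/-0.93/2.19', '0.37/-0.88/2.23', '0.35/-0.84/2.25', '0.34/-0.81/2.27', '0.34/-0.79/2.28', '0.40/-0.85/2.30', '0.48/-0.89/2.32']
-33 1 10 ['0.52/-1.11/2.09', '0.49/-1.08/2.13', '0.47/-1.05/2.17', '0.
[... 1354 characters left out ...]
, '0.38/-0.90/2.21', '0.36/-0.86/2.24', '0.35/-0.83/2.26', '0.35/-0.82/2.27', '0.40/-0.87/2.29', '0.48/-0.91/2.30']
-25 1 10 ['0.53/-1.12/2.08', '0.50/-1.09/2.12', '0.48/-1.06/2.15', '0.46/-1.04/2.18', '0.45/-1.02/2.20', '0.44/-1.01/2.21', '0.50/-1.03/2.23', '0.58/-1.04/2.24']
-25 1 15 ['0.63/-1.20/2.01', '0.61/-1.18/2.05', '0.58/-1.16/2.09', '0.56/-1.15/2.12', '0.55/-1.14/2.14', '0.55/-1.13/2.15', '0.60/-1.13/2.17', '0.67/-1.13/2.19']
-25 1 20 ['0.74/-1.26/1.95', '0.71/-1.24/1.99', '0.69/-1.23/2.03', '0.67/-1.22/2.06', '0.66/-1.21/2.08', '0.65/-1.21/2.09', '0.70/-1.20/2.11', '0.77/-1.20/2.13']
[-6.62339700e-01  3.72894394e-01  1.93909643e+00 -4.44089210e-16
  8.29601833e-01 -2.21313603e+00]
```

The bay needs the half-turned wrist (J6 near -0.5), so I'll grip the tag's far half instead. That makes it the lower end after the turn.

```bash
cat >> fit.py <<'E'
# tag gripped 33 mm beyond its centre, half-turned tool in the bay
def btcp(x,z,d,y=0):
    o,Rb=frame(SP,1); return o+Rb.apply([x-33,y,z+d])
def bq():
    q=(frame(SP,1)[1]*R.from_euler("xz",[np.pi,0])*R.from_euler("z",np.pi)).as_quat();return [q[3],*q[:3]]
E
python3 - <<'E'
from fit import *
G=lambda d: TAG+RT.apply([33,0,d])
bot.movel(tagtcp(190)); bot.movel(G(190)); bot.movel(G(170.5),velocity=80)
bot.move_gripper(45,40); bot.dwell(.2); d=bot.current_eef_pos()[2]
print("opening",bot.current_opening(),"d",d,W(),bot.current_t())
bot.movel(G(300),velocity=200); print("lifted",bot.current_opening(),W())
np.save("d.npy",d)
bot.move_to(btcp(-125,110,d),bq()); bot.movel(btcp(-125,40,d)); bot.dwell(.2)
w0=W(); np.save("w0.npy",w0); print(w0,bot.current_t(),bot.current_opening())
a=bot.camera("top");b=bot.camera("scene")
f=lambda im,x,y:cv2.resize(np.ascontiguousarray(im[y:y+110,x:x+110,::-1]),(400,400),interpolation=cv2.INTER_CUBIC)
cv2.imwrite("pics/pre.png",np.hstack([f(a,195,120),f(b,300,210)]))
E
```

```text
opening 48.571103730244694 d 170.84196699069486 [ 0.00338876 -0.59230947  2.12152745] 11.1417
lifted 48.540502095780724 [ 0.27126445  0.64952867 -1.37125497]
[-0.10703901  0.10782531 -0.54436815] 14.85 48.46825121813288
```

View pics/pre.png

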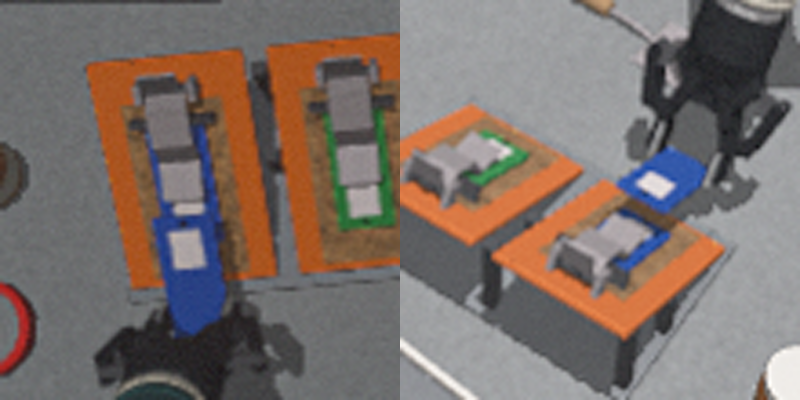

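The tag is held level with the slope and faces the blue pile: leading edge at crop (155,222) to (208,215) in the left half. I'll check its lateral offset numerically, then touch down.

```bash
python3 - <<'E'
from fit import *
d=float(np.load("d.npy"));w0=np.load("w0.npy");o,Rb=frame(SP,1);n=Rb.apply([0,0,1])
s=110/400
T=(np.array([[155,222],[208,215],[163,275],[221,283]])+.5)*s-.5+[195,120]
S=(np.array([[400+218,190],[400+672,213],[400+708,165]])-[400,0]+.5)*s-.5+[300,210]
print(np.round(Rb.inv().apply(onplane("top",T,o+46*n,n)-o),1).tolist())
print(np.round(Rb.inv().apply(onplane("scene",S,o+46*n,n)-o),1).tolist())
bot.movel(btcp(-125,14,d),velocity=120);
z=14
while z>1:
    z-=1; bot.movel(btcp(-125,z,d),velocity=30); f=Rb.inv().apply(W()-w0)
    if f[2]>2: break
print("touch z",z,np.round(f,2),bot.current_t(),bot.current_opening(), np.round(Rb.inv().apply(bot.current_eef_pos()-o)-[-33,0,d],2))
E
```

```text
[[-71.8, 21.5, 46.0], [-69.9, -23.1, 46.0], [-119.9, 23.5, 46.0], [-132.0, -24.0, 46.0]]
[[-59.8, -19.0, 46.0], [-482.3, 295.0, 46.0], [-650.7, 297.5, 46.0]]
touch z 5 [-0.64 -0.76  2.43] 17.5667 48.34564652707751 [-1.2493e+02  1.0000e-02  5.0600e+00]
```

Lateral offset is about -1 mm, and the tag touched the one below at z≈5.5 mm (6 expected). I'll lift 1 mm and slide it in under force watch.

```bash
python3 - <<'E'
from fit import *
d=float(np.load("d.npy"));w0=np.load("w0.npy");o,Rb=frame(SP,1)
F=lambda: Rb.inv().apply(W()-w0)
bot.movel(btcp(-124,6.5,d,.7),velocity=30)
x=-124.
while x<-50:
    x+=3 if x<-72 else 1
    bot.movel(btcp(x,6.2,d,.7),velocity=40); f=F()
    print(x,np.round(f,1),end=" | ")
    if -f[0]>20 or abs(f[2])>20: print("HALT");break
    if x>-60 and -f[0]>13: break
print("\nend",x,bot.current_t(),bot.current_opening(),np.round(Rb.inv().apply(bot.current_eef_pos()-o)-[-33,0,d],2))
a=bot.camera("top");b=bot.camera("scene")
g=lambda im,x,y:cv2.resize(np.ascontiguousarray(im[y:y+110,x:x+110,::-1]),(400,400),interpolation=cv2.INTER_CUBIC)
cv2.imwrite("pics/in.png",np.hstack([g(a,195,120),g(b,300,210)]))
E
```

```text
-121.0 [-0.4 -0.3 -1.2] | -118.0 [-0.3 -0.7 -0.1] | -115.0 [0.9 0.3 0.4] | -112.0 [-0.4  0.4 -0.5] | -109.0 [ 0.4  0.1 -0.3] | -106.0 [-0.6 -0.2 -0.4] | -103.0 [0.9 0.  0.3] | -100.0 [ 0.5  0.6 -0.6] | -97.0 [-1.5 -1.   0.1] | -94.0 [-5.  -0.8  0.9] | -91.0 [-5.2 -0.2  0.3] | -88.0 [-5.7 -0.8 -0.1] | -85.0 [-7.2 -0.6  0.7] | -82.0 [-8.1 -1.2  3.8] | -79.0 [-4.8 -0.2 -0.3] | -76.0 [-3.8 -1.6 -0.2] | -73.0 [-2.4 -1.   0.1] | -70.0 [-2.1 -1.5 -1.6] | -69.0 [-3.7 -0.5 -1. ] | -68.0 [-3.1 -0.9 -1.1] | -67.0 [-3.6 -0.8 -0.7] | -66.0 [-4.1 -0.7 -1.2] | -65.0 [-3.9 -0.4 -0.8] | -64.0 [-3.7 -0.6 -1.6] | -63.0 [-2.9  0.3 -1.8] | -62.0 [-3.6 -0.1 -1.4] | -61.0 [-3.5 -0.2 -2.3] | -60.0 [-2.9 -0.4 -1.1] | -59.0 [-2.4  0.1 -1.8] | -58.0 [-3.1 -0.2 -1.5] | -57.0 [-3.3 -0.1 -2.7] | -56.0 [-3.6 -0.1 -1.6] | -55.0 [-4.8  1.  -1.3] | -54.0 [-7.   1.8 -1.5] | -53.0 [-8.3  1.4  0.2] | -52.0 [-10.2   2.8   2.5] | -51.0 [-12.7   3.5   5.5] | -50.0 [-14.5   4.3   8.2] | 
end -50.0 27.3167 48.690549710218505 [-54.36   0.66   5.59]
```

View pics/in.png

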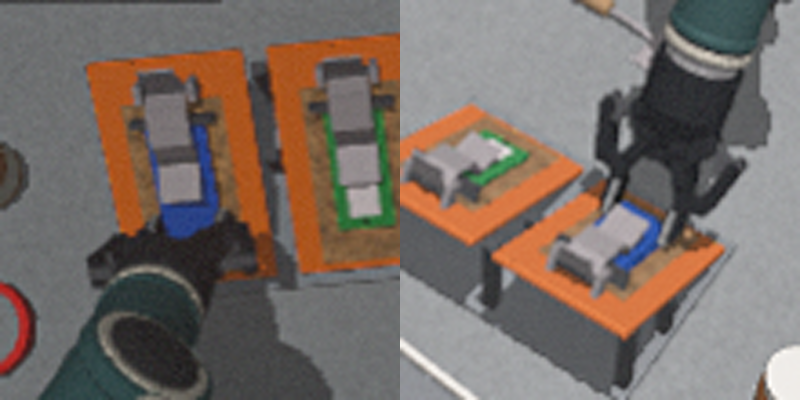

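The tag is under the clip and against the stop: the force rose from about 3 N to 14.5 N, and the arm stopped at x = -54.4 mm. I'll relax the push, release, retreat along the board's normal and check.

```bash
python3 - <<'E'
from fit import *
d=float(np.load("d.npy"));w0=np.load("w0.npy");o,Rb=frame(SP,1);n=Rb.apply([0,0,1])
F=lambda: Rb.inv().apply(W()-w0)
bot.movel(btcp(-53.5,6,d,.7),velocity=30); print(np.round(F(),1))
bot.move_gripper(64); bot.dwell(.2); print(bot.current_opening(),np.round(F(),1))
bot.movel(btcp(-56,40,d,.7),velocity=80); print(np.round(F(),1))
bot.movel(btcp(-75,130,d,.7),velocity=150)
bot.move_j([-0.6,*bot.current_joint_pos()[1:]]); print(bot.current_t())
a=bot.camera("top");b=bot.camera("scene")
for nm,im in(("top",a),("scene",b)):
    for c in blobs(mask(im,"blue"),15):
        u=c[:,0].mean(0)
        if abs(u-proj(nm,o+Rb.apply([-60,0,12]))[0]).max()<25:
            X=Rb.inv().apply(onplane(nm,c[:,0],o+12*n,n)-o); print(nm,len(c),"x",X[:,0].min().round(1),X[:,0].max().round(1),"y",X[:,1].min().round(1),X[:,1].max().round(1))
g=lambda im,p:cv2.resize(np.ascontiguousarray(im[p[1]:p[1]+75,p[0]:p[0]+60,::-1]),(400,500),interpolation=cv2.INTER_CUBIC)
cv2.imwrite("pics/rel.png",np.hstack([g(a,(215,130)),g(b,(325,245))]))
E
```

```text
[-8.4  2.1  0.8]
63.882016528815655 [ 0.9 -0.6  0.7]
[-0.3 -0.3  0.5]
31.6
top 91 x -109.1 -5.3 y -25.6 22.6
scene 49 x -108.0 -10.2 y -23.2 27.7
```

View pics/rel.png

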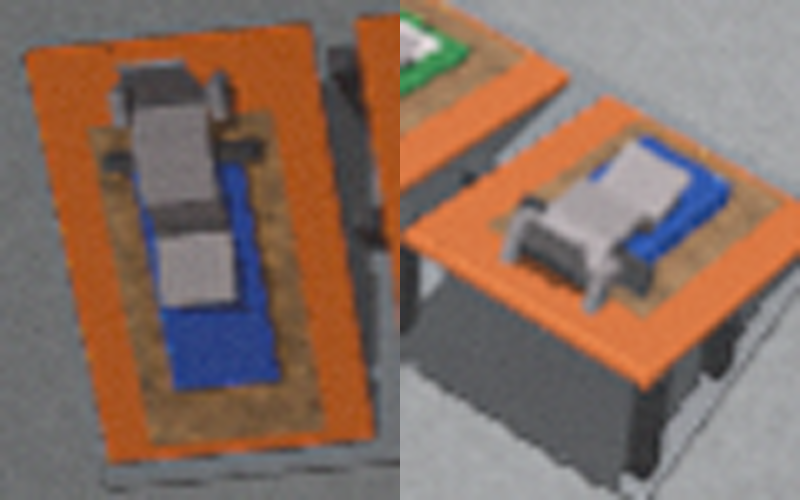

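The released tag lies flat under the clip: lower end at x≈-109 mm, y span -25.6 to +22.6 mm (about 1.5 mm off middle), and square. I'm handing in.

```bash
python3 -c "
from plant import bot
print(bot.current_eef_pos(),bot.current_wrist_force());bot.sign_off();print(bot.current_t())"
```

```text
[ 394.75645868 -280.33296577  294.82942448] [ 0.54917094 -0.16487655  0.8425119 ]
the job is handed in; nothing more can be done
the job is handed in; nothing more can be done
```

The loose blue tag is now on top of the blue tag in the left bay, under the clip and against the stop. I handed the job in at about 32 s; the sign-off gives no verdict.

**How it went:** I gripped the tag by its far half, because the bay pose was only reachable with the wrist half-turned. I touched it down on the lower tag and slid it up. The clip resisted with at most about 8 N. Against the stop the wrist force rose from about 3 N to 14.5 N, well under the 40 N limit. I then eased the push, opened the gripper and backed off along the board's normal.

**Last checks:**
- **Along the slope:** the lower end measures about -109 mm (top camera) and -108 mm (scene camera), against -110 mm for a tag pushed home.
- **Sideways:** the two views disagree slightly, about -1.5 mm (top) and +2 mm (scene) from the bay's middle. Both are within the 7 mm limit.
- **Square and flat:** it looks square and flat in the last pictures; I did not compute an angle.
- **Gripper:** the wrist force was near zero after release, and the arm was parked well clear.

**Not measured:** I did not measure the clip force or any shift of the lower blue tag. The new tag now covers the lower one. I didn't re-measure the green tag or the other items; the gripper made no planned contact with any of them.

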